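# Bring the heart pendant under the loupe

## Task

Bring the heart-shaped pendant under the loupe for inspection: turn the stiff turntable by pushing its spokes with a fingertip until the heart's well is in line with the fixed pointer, and push the loupe's arm across to its stop so that the lens stands over the heart. Only push: do not press on the wooden plate, leave all pendants lying untouched in their wells, and do not pick up or displace anything else. Finish clear of everything.

Things in the scene. Friction and masses are not known exactly. Their poses are not given: they have to be found in the camera images.
- heart: the heart-shaped white pendant, 41 mm wide, 37 mm long, 5 mm thick, lying flat and loose in one of the four wells of the turntable; origin under its centre (45 mm above the table)
- hoop: white eight-sided ring pendant, 43 mm across with a 26 mm hole, 5 mm thick, loose in another well; origin under its centre
- bar: white bar pendant, 46 x 12 x 5 mm, loose in another well; origin under its centre
- button: small white disc pendant, 22 mm across, 5 mm thick, loose in another well; origin under its centre
- hub (a point): centre of the turntable's top, 45 mm above the table. The turntable turns about the vertical through it, either way, more than a full turn; it is stiff (about 0.5 N m, some 4 N at a spoke) and stays where it is left. Under the spokes is free table, but for a foot bar 36 mm wide and 10 mm high along the line from hub to post and a foot of 55 mm radius round the hub
- tray: round dark wooden plate on the turntable, 190 mm across, 30 to 45 mm above the table, turning with the spokes; not itself to be pressed. Four wells (51 mm inside, rim 5 mm high) are centred 64 mm from the hub, 90 degrees apart. Origin on the turning axis at table height; x and y axes point at wells
- view_spot (a point): fixed point of the station 64 mm from the hub, 50 mm above the table, where the well in line with the pointer lies. The pointer is a fixed, level steel blade, 10 mm wide and 4 mm thick at 58 mm height, reaching from the post towards the hub; its tip is 107 mm from the hub
- lens (a point): centre of the loupe's lens, 120 mm above the table. The lens sits in a black ring of 76 mm outer diameter, 12 mm high (114 to 126 mm), 68 mm inside, at the end of the loupe's arm, 111 mm from the post's axis
- loupe_arm (a point): point on the loupe's arm 55 mm from the post's axis, 120 mm above the table; the arm is a level steel rod of 10 mm diameter from the post to the lens ring
- post_axis (a point): point on the axis of the loupe's upright post (18 mm thick, 28 mm collar at the top up to 133 mm), 120 mm above the table, 175 mm from the hub on the line from the hub through view_spot
- loupe (a joint): angle of the loupe's arm about the post: 0 is its stop, where the lens stands over view_spot; it grows as the arm swings clockwise seen from above, away over the robot's side, to 1.75; starts at 1.25 to 1.55. Light friction (0.12 N m), stays where it is left
- spoke0 (a point): centre of the round end (15 mm ball) of one of the four level spokes, 150 mm from the hub, 37 mm above the table; the spoke is a steel rod of 10 mm diameter, bare from 95 to 143 mm from the hub. Spokes are 90 degrees apart, midway between the wells
- spoke1 (a point): centre of the round end (15 mm ball) of one of the four level spokes, 150 mm from the hub, 37 mm above the table; the spoke is a steel rod of 10 mm diameter, bare from 95 to 143 mm from the hub. Spokes are 90 degrees apart, midway between the wells
- spoke2 (a point): centre of the round end (15 mm ball) of one of the four level spokes, 150 mm from the hub, 37 mm above the table; the spoke is a steel rod of 10 mm diameter, bare from 95 to 143 mm from the hub. Spokes are 90 degrees apart, midway between the wells
- spoke3 (a point): centre of the round end (15 mm ball) of one of the four level spokes, 150 mm from the hub, 37 mm above the table; the spoke is a steel rod of 10 mm diameter, bare from 95 to 143 mm from the hub. Spokes are 90 degrees apart, midway between the wells
- tin: loose round aluminium tin, 52 mm across, 34 mm tall, standing at the robot's side of the station; origin under its centre
- glue: loose small white bottle with black cap, 34 mm across, 85 mm tall, standing beyond the station; origin under its centre
- pliers: loose pliers with red handles, 140 mm long, 12 mm thick, lying beyond the station; origin at the pivot, on the table
- dish: loose white bowl, 70 mm across, 24 mm tall, to the right of the station; origin under its centre
- mandrel: loose upright wooden ring cone on a round foot, 56 mm across, 130 mm tall, left of the station near the robot; origin under its centre
- pliers2: loose pliers with black handles, 140 mm long, 12 mm thick, lying well to the right of the station; origin at the pivot, on the table

How it is judged (in metres and radians):
At the end, for the whole second after the job is handed in: The heart lies within 12 mm (horizontally) of the view spot in line with the pointer and of the lens centre above it, the loupe's arm is at its stop (within 0.08 rad), everything at rest, all four pendants flat in their wells, and no bystander further than 20 mm from its start (horizontal distance between heart and view_spot below 0.012 m and horizontal distance between heart and lens below 0.012 m and value of joint loupe below 0.08 rad and height (world z) of heart between 0.042 and 0.048 m and angle between each of heart, hoop, bar, button's own z axis and vertical below 0.1 rad and height (world z) of hoop between 0.042 and 0.048 m and height (world z) of bar between 0.042 and 0.048 m and height (world z) of button between 0.042 and 0.048 m and linear speed of heart below 0.01 m/s and distance of each of tin, glue, pliers, dish, mandrel, pliers2 from where it was at the start of the episode below 0.02 m); the robot touches nothing.
It fails at once if a pendant is touched by the gripper (contact force between any of the fingers, the arm and heart above 0.3 N or contact force between any of the fingers, the arm and hoop above 0.3 N or contact force between any of the fingers, the arm and bar above 0.3 N or contact force between any of the fingers, the arm and button above 0.3 N).
It fails at once if a pendant is lifted out of its well (height (world z) of any of heart, hoop, bar, button above 0.055 m).
It fails at once if the wooden plate itself is pressed (over 6 N) instead of the spokes (contact force between any of the fingers, the arm and tray above 6 N).
It fails at once if a bystander is lifted, or displaced by more than 20 mm (distance of any of tin, glue, pliers, dish, mandrel, pliers2 from where it was at the start of the episode above 0.02 m or height (world z) of any of tin, glue, pliers, dish, mandrel, pliers2 above 0.015 m).
It also fails if it takes over 72 s, if anything falls off the work surface, if the arm or the gripper's body presses on something with over 40 N, if the wrist force passes 120 N, or if a joint passes its speed limit or range.

## Robot

A 6-joint arm with a two-finger parallel gripper is mounted at the origin on the work surface. World frame = base frame: x ahead of the robot, y to its left, z up, the work surface at z = 0. Lengths are in mm, angles in rad, forces in N, time in s.
With the tool pointing down it reaches from about 300 to 875 mm from the base axis. Payload 6.4 kg.
Tool frame: the origin (TCP) lies between the finger pads; the fingertips stand 11 mm ahead of it and the grasp point (between the pads) lies 8 mm behind it; z points along the fingers, y is the direction in which the jaws open and shut (so a half turn about z gives the same grasp; the last joint's range is limited). The gripper opens to 88 mm and grips with 3 to 60 N. Pads are 18 mm wide; open, the fingers measure 123 mm over their backs; the gripper's body (75 mm by 187 mm) begins 45 mm behind the grasp point.
Start: joints at [0.982, 0.181, 1.607, -0, 1.354, -0.206], TCP at [214.763, 533.402, 249.714] pointing down, gripper open.
Joint ranges: [-2.99, 2.99], [-0.89, 2.07], [0.3, 2.58], [-1.14, 4.28], [0, 2.63], [-3.12, 3.12]. Speed limits (rad/s): [2.57, 2.57, 3.01, 3.14, 3.14, 3.14].

## Interface

Orientations are given as a rotation vector (axis times angle).
In Python, from station import r gives the robot as it stands.
- The arm moves only by the tool arm_command, never from a script. Its argument "series" is text: rows parted by semicolons, each of 7 numbers parted by spaces: the shift along the tool's x, y, z in units of 25 mm (1.0 is 25 mm), then the turn, a rotation vector about the tool's x, y, z in units of 8 degrees (1.0 is 8 degrees), then the opening, from 0 (shut) to 1 (fully open). A call has 1 to 20 rows; each row is the pose to reach, as a shift and turn from the pose commanded when the call began, along the tool's axes at that moment; what a row does not reach only later rows make up. A row lasts 1/8 s, in which the tool goes at most 62.5 mm and 10.7 degrees, less where a joint would pass 70% of its speed; a pose out of reach is approached as far as the arm can. A call with a gripper value outside its range is refused whole. The fingers move at their own pace and stop on an object; "squeeze" is the grip in N (left out, the last holds). Time passes only in rows, so rows that repeat a pose let the fingers close. It gives the time, the measured TCP pose, the force and the opening at its end, in the units of the state.
- r.state(): the state, without advancing time (a new reading comes with each control period).
- r.read_camera(name): name is "scene" or "side" or "wrist"; returns (picture, depth): 384x512x3 uint8, blue, green, red; 384x512 float32, mm along the optical axis (not along the pixel's ray), 0 where there is no reading.
- r.camera_params(name): a dict with "vertical_fov" (degrees; the focal length in pixels is half the picture's height over the tangent of half this angle, whatever the lens; pixels are square), "cx", "cy" (the principal point, pixels), "rvec" (rotation vector, rad) and "tvec" (3), from world to camera coordinates, as OpenCV has them. Camera axes: x right, y down, z forward; pixel columns grow to the right and rows downward; lengths in mm; the calibration is good to about 2 mm. A picture is of the moment at which its call begins: read the wrist's pose just before it. camera_params takes no time and is no camera call; for the wrist camera it gives the pose at the moment of the call.
- r.close_job(): hands the job in, once; it reports no verdict.
The state is a dict: "time_s": time; "joint_positions": joint angles; "joint_vel": joint speeds; "joint_efforts": joint torques, N m; "ee_pos": TCP position; "eef_rot": TCP orientation; "ft_force": force on the tool from outside, world axes, zero at the start; "moment": the same for the moment, N m; "gripper_width": opening from 0.0 (shut) to 1.0 (fully open).
Only numpy, scipy, OpenCV 4.12 (cv2) and the standard library are available. Lean on these libraries where they do the work, as an engineer would, in place of code of your own. Each camera call takes 0.05 s, during which the arm holds its last target.

## Working session

There is one attempt and no reset: what is moved stays moved. The work goes in short steps, Python scripts to look and compute and a tool call to move; the robot and the scene stay as the last step left them, time stands still between calls to the robot, and variables do not carry over. Pictures are saved under pics/ and viewed, and the job is handed in when it is done.

Besides the shell and the picture viewer there is one more tool, called after "Emit:" in YAML: its name, and indented under it one key for each argument. arm_command: Moves the arm, as the interface text tells. Its arguments: {"type":"object","properties":{"series":{"type":"string"},"squeeze":{"type":"number"}},"required":["series"]}

```bash
mkdir -p pics; ls; cat > h.py <<'E'
import numpy as np,cv2
from station import r
def cam(n):
    p=r.camera_params(n); f=192/np.tan(np.radians(p['vertical_fov'])/2)
    R=cv2.Rodrigues(np.array(p['rvec'],float))[0]; t=np.array(p['tvec'],float).ravel()
    return f,p['cx'],p['cy'],R,t
def ray(c,u,v,z):
    f,cx,cy,R,t=c; o=-R.T@t; d=R.T@np.array([(u-cx)/f,(v-cy)/f,1]); return o+d*(z-o[2])/d[2]
def proj(c,P):
    f,cx,cy,R,t=c; q=R@np.array(P,float)+t; return np.array([f*q[0]/q[2]+cx,f*q[1]/q[2]+cy])
E
python3 - <<'E'
from h import *
print(r.state())
for n in ['scene','side','wrist']:
    p=r.camera_params(n);print(n,p)
    a,d=r.read_camera(n);cv2.imwrite(f'pics/{n}0.png',a);np.save(f'{n}_d.npy',d)
E
```

```text
pics
{'time_s': 0.0, 'joint_positions': array([ 9.81705748e-01,  1.81540374e-01,  1.60796808e+00,  2.70369697e-05,
        1.35380326e+00, -2.06249263e-01]), 'joint_vel': array([ 2.95237156e-04,  9.04981286e-04, -6.47004099e-04, -1.25083506e-03,
       -7.84500530e-05,  5.22600116e-04]), 'joint_efforts': array([ 1.57476850e-03, -4.33860576e+01, -3.41860485e+01,  7.05043576e-02,
        3.84838076e-02, -1.68395927e-04]), 'ee_pos': array([214.46050033, 532.96903432, 248.82979592]), 'eef_rot': array([-5.97577462e-01, -3.08353110e+00,  2.47297734e-03]), 'ft_force': array([0.21664801, 0.0806589 , 0.15729061]), 'moment': array([ 0.03759121, -0.03238394, -0.0456483 ]), 'gripper_width': 0.9990796245533979}
scene {'vertical_fov': 42.96338362298462, 'cx': 258.91170492162485, 'cy': 194.7203486943403, 'rvec': array([ 2.50143954,  0.89065194, -0.23670874]), 'tvec': array([-404.62338207, -325.23284837, 1864.04549173])}
side {'vertical_fov': 54.35998694029098, 'cx': 259.0708753799646, 'cy': 190.15861549587657, 'rvec': array([ 2.16078413, -0.12167767,  0.08314656]), 'tvec': array([-549.56628679,   91.55934085, 1155.21155696])}
wrist {'vertical_fov': 59.75165400424505, 'cx': 251.9258608232513, 'cy': 189.091801050617, 'rvec': array([-2.36895033, -1.60123816, -0.2609267 ]), 'tvec': array([-574.21365668,  -43.60323694,  391.42043737])}
```

View pics/scene0.png

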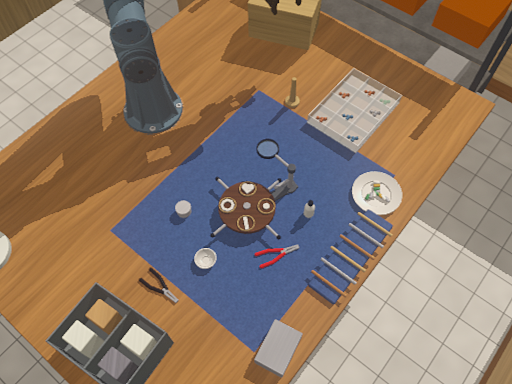

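View pics/side0.png

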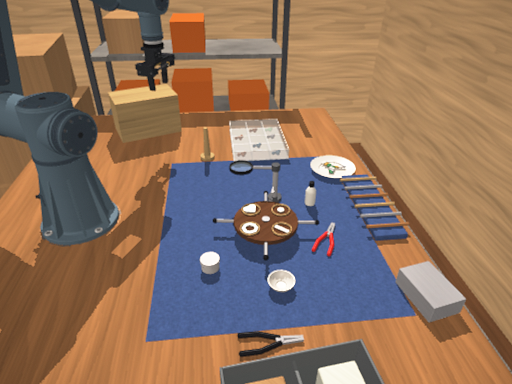

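View pics/wrist0.png

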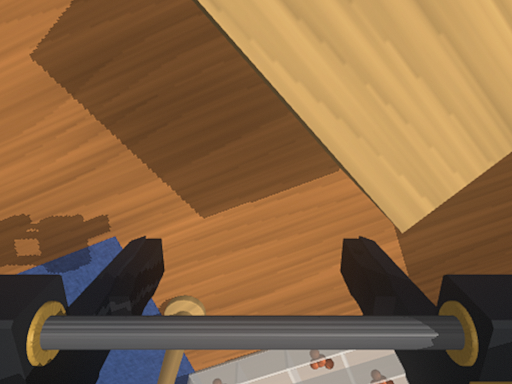

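```bash
python3 - <<'E'
import cv2
a=cv2.imread('pics/scene0.png')[110:300,140:340];cv2.imwrite('pics/scene0z.png',cv2.resize(a,None,fx=3.15,fy=3.15,interpolation=cv2.INTER_CUBIC)) 
a=cv2.imread('pics/side0.png')[140:310,180:350];cv2.imwrite('pics/side0z.png',cv2.resize(a,None,fx=3.5,fy=3.5,interpolation=cv2.INTER_CUBIC)) 
E
```

```text
(no output)
```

View pics/scene0z.png

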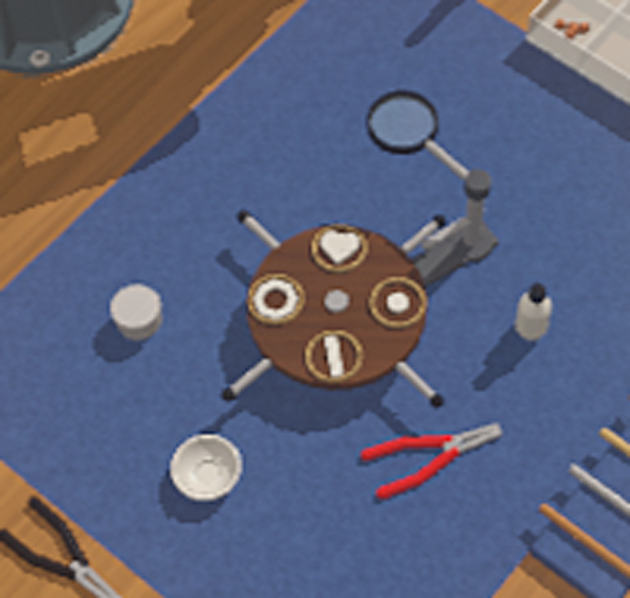

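View pics/side0z.png

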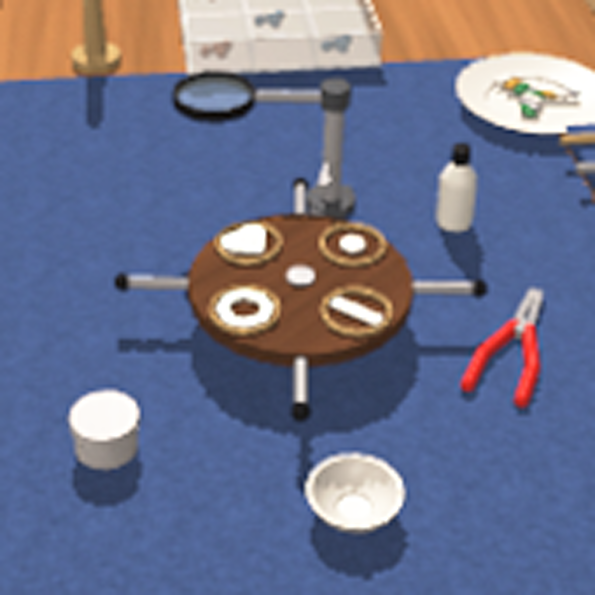

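```bash
cat > m.py <<'E'
from h import *
S=[('sp_a',(244,216),37),('sp_b',(439,221),37),('sp_c',(437,401),37),('sp_d',(228,395),37),('heart',(340,247),50),('button',(398,302),50),('bar',(334,356),50),('hoop',(276,298),50),('posttop',(477,181),133),('lens',(402,122),120),('tin',(136,300),34),('dish',(206,467),24),('glue',(538,293),85)]
D=[('sp_a',(121,282),37),('sp_b',(300,185),37),('sp_c',(480,288),37),('sp_d',(300,411),37),('heart',(243,239),50),('button',(352,242),50),('bar',(356,310),50),('hoop',(246,308),50),('posttop',(336,90),133),('lens',(215,96),120),('tin',(105,416),34),('dish',(355,492),24),('glue',(461,150),85)]
cs=cam('scene');cd=cam('side');A={}
for (n,p,z),(n2,q,_) in zip(S,D):
    a=ray(cs,140+p[0]/3.15,110+p[1]/3.15,z);b=ray(cd,180+q[0]/3.5,140+q[1]/3.5,z)
    A[n]=((a+b)/2)[:2];print(n,a.round(1)[:2],b.round(1)[:2],A[n].round(1))
hub=np.mean([A[k] for k in('sp_a','sp_b','sp_c','sp_d')],0);print('hub',hub)
for k in A:
    d=A[k]-hub;print(k,np.hypot(*d).round(1),np.degrees(np.arctan2(d[1],d[0])).round(1))
d=A['lens']-A['posttop'];print(np.hypot(*d),np.degrees(np.arctan2(d[1],d[0])))
E
python3 m.py
```

```text
sp_a [412.4 -89.2] [409.8 -92.8] [411.1 -91. ]
sp_b [580.7  39.5] [579.3  35.6] [580.   37.6]
sp_c [ 710.5 -129.4] [ 709.5 -131.9] [ 710.  -130.6]
sp_d [ 541.2 -258.7] [ 539.2 -260.9] [ 540.2 -259.8]
heart [523.3 -58.7] [516.2 -60.4] [519.8 -59.5]
button [612.7 -71.2] [609.5 -74.3] [611.1 -72.8]
bar [ 601.  -161.2] [ 597.5 -164.8] [ 599.2 -163. ]
hoop [ 510.8 -148. ] [ 509.5 -153.2] [ 510.1 -150.6]
posttop [614.4  54.8] [611.   44.1] [612.7  49.4]
lens [503.4  70.3] [503.1  66.1] [503.2  68.2]
tin [ 391.2 -237.4] [ 394.6 -247.7] [ 392.9 -242.6]
dish [ 572.1 -327.8] [ 569.3 -332.3] [ 570.7 -330.1]
glue [728.3  12.5] [722.2   7.4] [725.2   9.9]
hub [ 560.34314852 -110.96559668]
sp_a 150.5 172.4
sp_b 149.8 82.5
sp_c 151.0 -7.5
sp_d 150.2 -97.7
heart 65.5 128.3
button 63.5 37.0
bar 65.0 -53.2
hoop 64.0 -141.7
posttop 168.7 71.9
lens 188.0 107.7
tin 213.0 -141.8
dish 219.4 -87.3
glue 204.4 36.2
111.06954109606653 170.2777434883561
```

```bash
python3 - <<'E'
from h import *
cs=cam('scene');cd=cam('side')
for p,z in [((250,35),0),((308,47),0),((320,12),100),((252,8),100),((290,104),0),((291,80),130)]: print(p,ray(cs,*p,z).round())
for p,z in [((117,138),0),((180,132),0),((110,95),100),((175,88),100),((207,158),0),((275,200),0),((276,205),0)]: print(p,ray(cd,*p,z).round())
f,cx,cy,R,t=cam('wrist');print(-R.T@t,R.T[:,2])
# post base (scene/side)
print(ray(cs,140+480/3.15,110+243/3.15,5),ray(cd,180+330/3.5,140+203/3.5,5))
def toT(dx,dy,dz,rv):
    T=cv2.Rodrigues(np.array(rv))[0]; return T.T@np.array([dx,dy,dz])/25
s=r.state();P=s['ee_pos'];print(cv2.Rodrigues(s['eef_rot'])[0].round(3))
for tgt in [(480,0,250),(584,-235,200)]:
    print(tgt,toT(*(np.array(tgt)-P),s['eef_rot']).round(2))
E
```

```text
(250, 35) [ 33. 540.   0.]
(308, 47) [264. 637.   0.]
(320, 12) [241. 737. 100.]
(252, 8) [ 11. 581. 100.]
(290, 104) [390. 351.   0.]
(291, 80) [385. 352. 130.]
(117, 138) [ -0. 573.   0.]
(180, 132) [268. 610.   0.]
(110, 95) [-63. 838. 100.]
(175, 88) [237. 915. 100.]
(207, 158) [387. 357.   0.]
(275, 200) [613.  44.   0.]
(276, 205) [612.  15.   0.]
[136.64761585 564.7034571  383.92938288] [ 0.29629594 -0.1206617  -0.94744365]
[622.09138085  61.45566908   5.        ] [610.88074827  48.6533924    5.        ]
[[-0.928  0.373 -0.001]
 [ 0.373  0.928 -0.001]
 [ 0.    -0.001 -1.   ]]
(480, 0, 250) [-17.81 -15.81  -0.02]
(584, -235, 200) [-25.18 -22.98   1.98]
```

Emit:
arm_command:
  series: "-2 -2 0 0 0 0 0.5;-4 -3.5 0 0 0 0 0;-6 -5.3 0 0 0 0 0;-8 -7 0 0 0 0 0;-10 -8.8 0 0 0 0 0;-12 -10.6 0 0 0 0 0;-14 -12.4 0 0 0 0 0;-16 -14.2 0 0 0 0 0;-17.4 -15.4 0 0 0 0 0;-17.8 -15.8 0 0 0 0 0;-17.8 -15.8 0 0 0 0 0;-17.8 -15.8 0 0 0 0 0"
  squeeze: 10

```text
time_s: 1.65
ee_pos: [479.4, 1.5, 249.3]
eef_rot: [-0.598, -3.083, -0.001]
ft_force: [-0.4, -0.3, -0.4]
gripper_width: 0.003
```

```bash
python3 - <<'E'
from h import *
s=r.state();print(s['time_s'],s['ee_pos'],s['eef_rot'],s['gripper_width'],s['ft_force'],s['joint_positions'])
c=cam('wrist')
a,d=r.read_camera('wrist');cv2.imwrite('pics/w1.png',a)
import pickle;pickle.dump(c,open('w1.pkl','wb'))
E
```

```text
1.65 [479.42842835   1.45470309 249.33061172] [-5.97504152e-01 -3.08309533e+00 -7.44807788e-04] 0.0030406984073629495 [-0.37219121 -0.28218202 -0.41001298] [-2.45482575e-01 -3.65415506e-02  1.83933301e+00  4.23675114e-04
  1.33995792e+00 -1.43352195e+00]
```

View pics/w1.png

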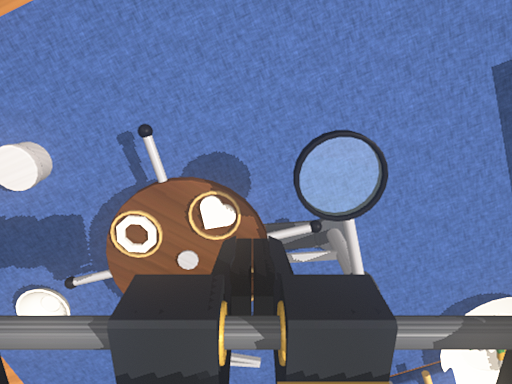

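```bash
python3 - <<'E'
from h import *
import pickle;c=pickle.load(open('w1.pkl','rb'))
hub=np.array([560.3,-111])
for n,p,z in [('a',(146,130),37),('b',(316,227),37),('d',(70,283),37),('hub',(188,260),48),('heartwell',(215,215),50),('heart',(217,212),50),('hoopwell',(136,234),50),('lens',(340,175),120),('ptip',(290,256),60),('p2',(330,257),60)]:
    q=ray(c,*p,z)[:2];d=q-hub;print(n,q.round(1),np.hypot(*d).round(1),np.degrees(np.arctan2(d[1],d[0])).round(1))
a=cv2.imread('pics/w1.png')[180:290,250:400];cv2.imwrite('pics/w1z.png',cv2.resize(a,None,fx=5,fy=5,interpolation=cv2.INTER_CUBIC))
E
```

```text
a [409.3 -88.4] 152.7 171.5
b [579.6  40. ] 152.2 82.7
d [ 539.2 -259.9] 150.4 -98.1
hub [ 558.7 -109.1] 2.5 129.8
heartwell [518.6 -57.3] 68.0 127.9
heart [516.1 -53.9] 72.2 127.7
hoopwell [ 506.8 -147.5] 64.8 -145.7
lens [499.8  71.5] 192.2 108.3
ptip [590.4   2. ] 116.9 75.1
p2 [608.   42.4] 160.6 72.7
```

View pics/w1z.png

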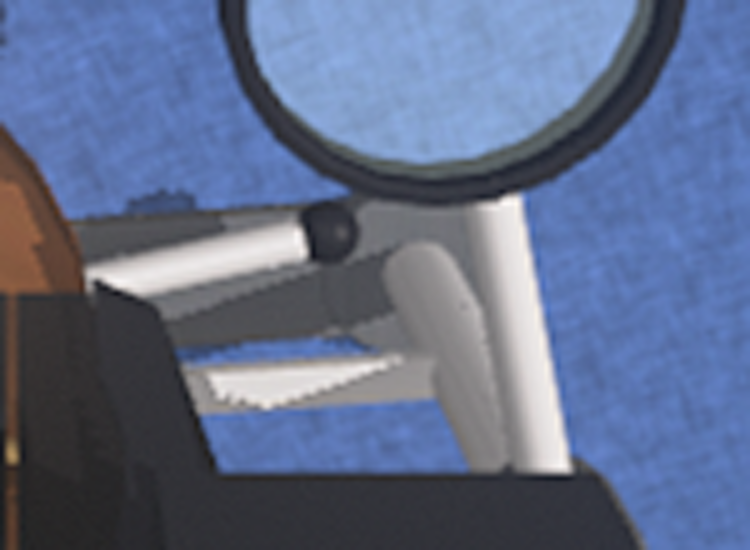

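Emit:
arm_command:
  series: "-0.9 -0.9 0 0 0 1.2 0;-1.8 -1.8 0 0 0 2.4 0;-2.7 -2.7 0 0 0 3.6 0;-3.6 -3.6 0.5 0 0 4.8 0;-4.6 -4.5 1 0 0 6 0;-5.6 -5.4 2 0 0 7.2 0;-6.5 -6.3 3 0 0 8.4 0;-7.4 -7.2 4 0 0 9.5 0;-7.4 -7.2 4 0 0 9.5 0;-7.4 -7.2 4 0 0 9.5 0"

```text
time_s: 2.95
ee_pos: [584.5, -233.7, 150.1]
eef_rot: [-2.366, -2.066, -0.0]
ft_force: [-0.4, 0.7, 0.4]
gripper_width: 0.009
```

```bash
python3 - <<'E'
from h import *
s=r.state();print(s['time_s'],s['ee_pos'],s['eef_rot'],s['ft_force'],s['joint_positions'])
print(cv2.Rodrigues(s['eef_rot'])[0].round(3))
a,d=r.read_camera('side');cv2.imwrite('pics/s2.png',a)
E
```

```text
2.95 [ 584.54435093 -233.68095021  150.14032004] [-2.36614931e+00 -2.06603185e+00 -3.74120861e-04] [-0.41358451  0.69239617  0.41530715] [-5.68704486e-01  3.98895081e-01  1.54372459e+00  3.62961979e-04
  1.19928111e+00 -4.33616185e-01]
[[ 0.135  0.991 -0.   ]
 [ 0.991 -0.135  0.   ]
 [ 0.    -0.    -1.   ]]
```

View pics/s2.png

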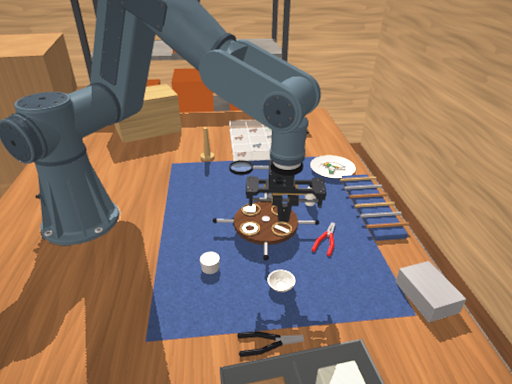

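Emit:
arm_command:
  series: "0 0 1.5 0 0 0 0;0 0 3 0 0 0 0;0 0 4.2 0 0 0 0;0 0 4.7 0 0 0 0;0 -0.2 4.7 0 0 0 0;0 -0.3 4.7 0 0 0 0"

```text
time_s: 3.75
ee_pos: [577.6, -234.5, 34.0]
eef_rot: [2.367, 2.062, 0.001]
ft_force: [-0.3, 0.2, -0.1]
gripper_width: 0.008
```

```bash
python3 - <<'E'
from h import *
s=r.state();P=s['ee_pos'];print(P,s['ft_force']);T=cv2.Rodrigues(s['eef_rot'])[0]
c=cam('wrist');a,d=r.read_camera('wrist');cv2.imwrite('pics/w3.png',a)
hub=np.array([560,-111.])
for g in (22,):
  for k in range(0,61,5):
    th=np.radians(-97.6-k);u=np.array([np.cos(th),np.sin(th)]);t=np.array([-u[1],u[0]])
    q=hub+120*u+g*t;print(k,q.round(1),(T.T@np.r_[q-P[:2],0]/25).round(2)[:2],k/8)
E
```

```text
[ 577.64386248 -234.49956552   33.95487648] [-0.29699613  0.2373241  -0.08393737]
0 [ 565.9 -232.9] [ 0.   -0.47] 0.0
5 [ 555.3 -232.9] [-0.06 -0.89] 0.625
10 [ 544.7 -232. ] [-0.08 -1.32] 1.25
15 [ 534.2 -230.2] [-0.07 -1.74] 1.875
20 [ 523.9 -227.5] [-0.02 -2.17] 2.5
25 [ 513.9 -223.9] [ 0.07 -2.58] 3.125
30 [ 504.2 -219.5] [ 0.19 -2.99] 3.75
35 [ 495.  -214.2] [ 0.35 -3.39] 4.375
40 [ 486.2 -208.2] [ 0.54 -3.77] 5.0
45 [ 478.  -201.4] [ 0.77 -4.13] 5.625
50 [ 470.5 -193.9] [ 1.02 -4.47] 6.25
55 [ 463.6 -185.8] [ 1.3  -4.79] 6.875
60 [ 457.4 -177.1] [ 1.61 -5.08] 7.5
```

View pics/w3.png

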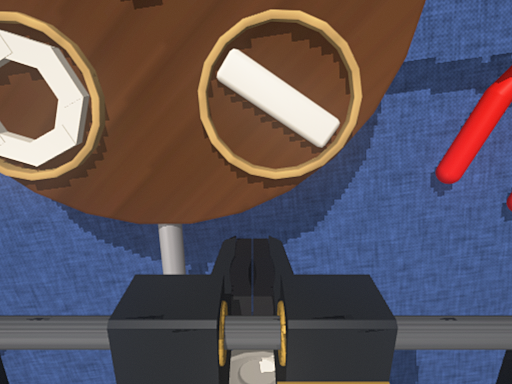

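Emit:
arm_command:
  series: "0 -0.25 0 0 0 0 0;0 -0.47 0 0 0 0 0;-0.03 -0.68 0 0 0 0.3 0;-0.06 -0.89 0 0 0 0.6 0;-0.08 -1.1 0 0 0 0.9 0;-0.08 -1.32 0 0 0 1.25 0;-0.08 -1.53 0 0 0 1.55 0;-0.07 -1.74 0 0 0 1.9 0;-0.05 -1.95 0 0 0 2.2 0;-0.02 -2.17 0 0 0 2.5 0;0.02 -2.38 0 0 0 2.8 0;0.07 -2.58 0 0 0 3.1 0;0.13 -2.79 0 0 0 3.4 0;0.19 -2.99 0 0 0 3.75 0;0.27 -3.19 0 0 0 4.1 0;0.35 -3.39 0 0 0 4.4 0;0.44 -3.58 0 0 0 4.7 0;0.54 -3.77 0 0 0 5 0;0.54 -3.77 0 0 0 5 0"

```text
time_s: 6.18
ee_pos: [485.1, -208.2, 32.4]
eef_rot: [2.932, 1.126, -0.001]
ft_force: [1.9, -1.1, 1.4]
gripper_width: 0.003
```

```bash
python3 - <<'E'
from h import *
s=r.state();print(s['ee_pos'],s['eef_rot'],s['ft_force'])
a,d=r.read_camera('scene');cv2.imwrite('pics/sc4.png',cv2.resize(a[110:300,140:340],None,fx=3.15,fy=3.15,interpolation=cv2.INTER_CUBIC))
a,d=r.read_camera('side');cv2.imwrite('pics/si4.png',cv2.resize(a[140:310,180:350],None,fx=3.5,fy=3.5,interpolation=cv2.INTER_CUBIC))
E
```

```text
[ 485.07353558 -208.18965117   32.44353228] [ 2.93235179e+00  1.12646051e+00 -8.47643135e-04] [ 1.90442718 -1.12183673  1.35596039]
```

View pics/sc4.png

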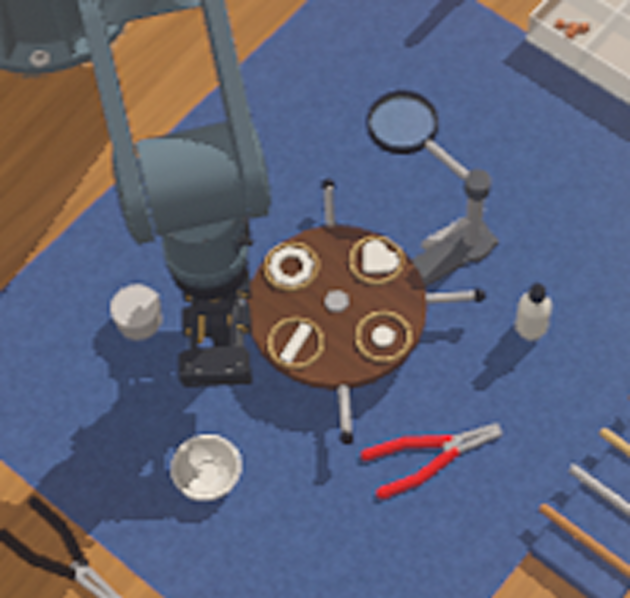

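View pics/si4.png

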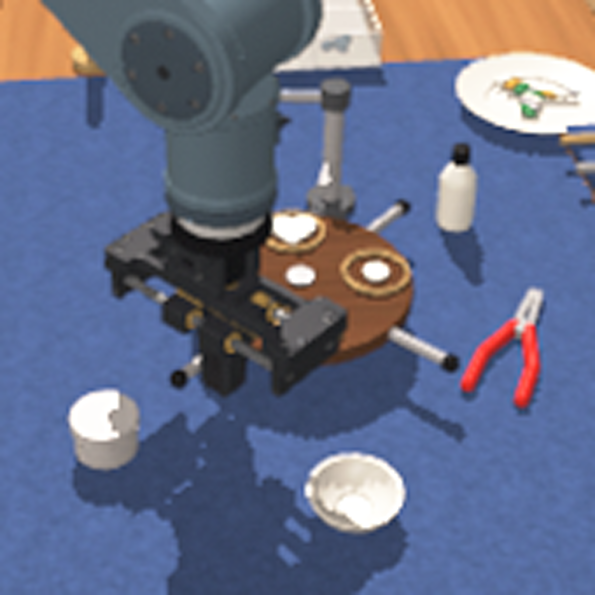

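```bash
python3 - <<'E'
from h import *
cs=cam('scene');cd=cam('side');hub=np.array([560.3,-111])
def f(n,q):
    d=q[:2]-hub;print(n,q[:2].round(1),np.hypot(*d).round(1),np.degrees(np.arctan2(d[1],d[0])).round(1))
for n,p,z in [('a',(328,184),37),('b',(480,295),37),('c',(346,437),37),('heartwell',(377,259),50)]: f('scene '+n,ray(cs,140+p[0]/3.15,110+p[1]/3.15,z))
for n,p,z in [('b',(405,207),37),('c',(452,363),37),('d',(178,378),37),('heartwell',(296,231),50)]: f('side '+n,ray(cd,180+p[0]/3.5,140+p[1]/3.5,z))
a=cv2.imread('pics/scene0.png')[160:210,250:310];cv2.imwrite('pics/p0.png',cv2.resize(a,None,fx=10,fy=10,interpolation=cv2.INTER_CUBIC))
a,_=r.read_camera('side');a=a[150:215,245:315];cv2.imwrite('pics/p1.png',cv2.resize(a,None,fx=9,fy=9,interpolation=cv2.INTER_CUBIC))
E
```

```text
scene a [ 4.568e+02 -2.000e-01] 151.6 133.0
scene b [670.4  -4.7] 153.0 44.0
scene c [ 664.  -218.1] 149.1 -45.9
scene heartwell [563.1 -45.2] 65.9 87.6
side b [670.2  -9.4] 149.7 42.7
side c [ 664.6 -220.9] 151.5 -46.5
side d [ 450.8 -215.5] 151.4 -136.3
side heartwell [563.4 -53.5] 57.6 86.9
```

View pics/p0.png

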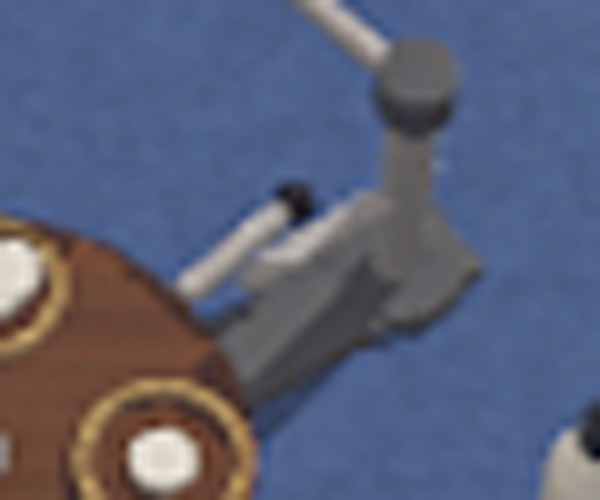

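View pics/p1.png

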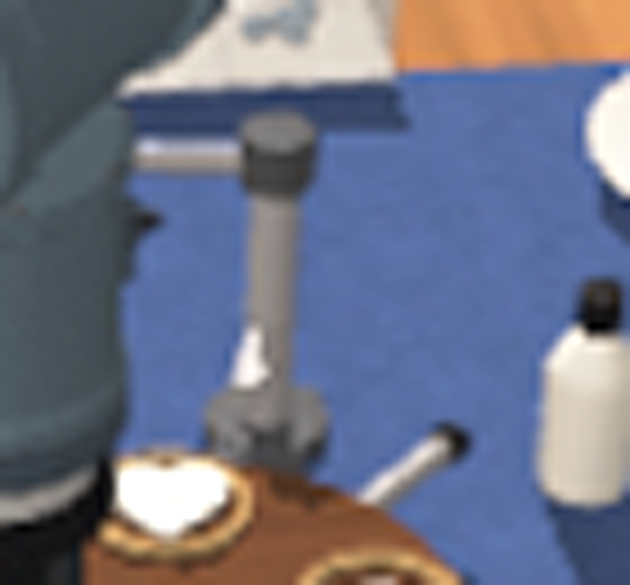

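```bash
python3 - <<'E'
from h import *
cs=cam('scene');cd=cam('side');hub=np.array([560.3,-111])
def f(n,q):
    d=q[:2]-hub;print(n,q[:2].round(1),np.hypot(*d).round(1),np.degrees(np.arctan2(d[1],d[0])).round(1))
for p in [(260,274),(320,240),(365,212)]: f('sc',ray(cs,250+p[0]/10,160+p[1]/10,60))
f('sc base',ray(cs,250+408/10,160+262/10,10));f('sc top',ray(cs,250+413/10,160+68/10,133))
for p in [(250,375),(254,340)]: f('si',ray(cd,245+p[0]/9,150+p[1]/9,60))
f('si base',ray(cd,245+270/9,150+425/9,10));f('si top',ray(cd,245+278/9,150+133/9,133))
E
```

```text
sc [597.2  -0.9] 116.1 71.5
sc [604.7  22.1] 140.3 71.6
sc [609.7  40.2] 159.0 71.9
sc base [617.1  58.5] 178.8 71.5
sc top [612.5  56.5] 175.5 72.7
si [597.5   6.7] 123.4 72.4
si [602.3  28.7] 145.9 73.3
si base [612.7  45.9] 165.4 71.5
si top [611.6  50. ] 168.9 72.3
```

```bash
python3 - <<'E'
from h import *
s=r.state();P=s['ee_pos'];T=cv2.Rodrigues(s['eef_rot'])[0]
hub=np.array([560,-111.])
for k in (40,42.5,45,47.5,50,52.5,55,56.5):
    th=np.radians(-97.6-k);u=np.array([np.cos(th),np.sin(th)]);t=np.array([-u[1],u[0]])
    q=hub+120*u+22*t;print(k,(T.T@np.r_[q-P[:2],0]/25).round(2)[:2],(k-40)/8)
E
```

```text
40 [0.03 0.03] 0.0
42.5 [-0.01 -0.18] 0.3125
45 [-0.03 -0.39] 0.625
47.5 [-0.05 -0.61] 0.9375
50 [-0.06 -0.82] 1.25
52.5 [-0.06 -1.03] 1.5625
55 [-0.04 -1.24] 1.875
56.5 [-0.03 -1.37] 2.0625
```

Emit:
arm_command:
  series: "-0.04 -0.2 0 0 0 0.3 0;-0.06 -0.4 0 0 0 0.6 0;-0.08 -0.62 0 0 0 0.9 0;-0.09 -0.84 0 0 0 1.25 0;-0.09 -1.05 0 0 0 1.55 0;-0.07 -1.25 0 0 0 1.85 0;-0.06 -1.38 0 0 0 2 0;-0.06 -1.4 0 0 0 2.05 0;-0.06 -1.4 0 0 0 2.05 0"

```text
time_s: 7.45
ee_pos: [460.9, -183.2, 32.2]
eef_rot: [3.063, 0.698, -0.0]
ft_force: [-0.6, -4.9, 1.0]
gripper_width: 0.008
```

```bash
python3 - <<'E'
from h import *
s=r.state();print(s['ee_pos'],s['eef_rot'],s['ft_force'])
a,d=r.read_camera('scene');cv2.imwrite('pics/sc5.png',cv2.resize(a[110:300,140:340],None,fx=3.15,fy=3.15,interpolation=cv2.INTER_CUBIC))
a,d=r.read_camera('side');cv2.imwrite('pics/si5.png',cv2.resize(a[140:310,180:350],None,fx=3.5,fy=3.5,interpolation=cv2.INTER_CUBIC))
E
```

```text
[ 460.87722581 -183.15167322   32.22258051] [ 3.06283705e+00  6.98297481e-01 -3.21416233e-04] [-0.56621524 -4.93182882  1.02825137]
```

View pics/sc5.png

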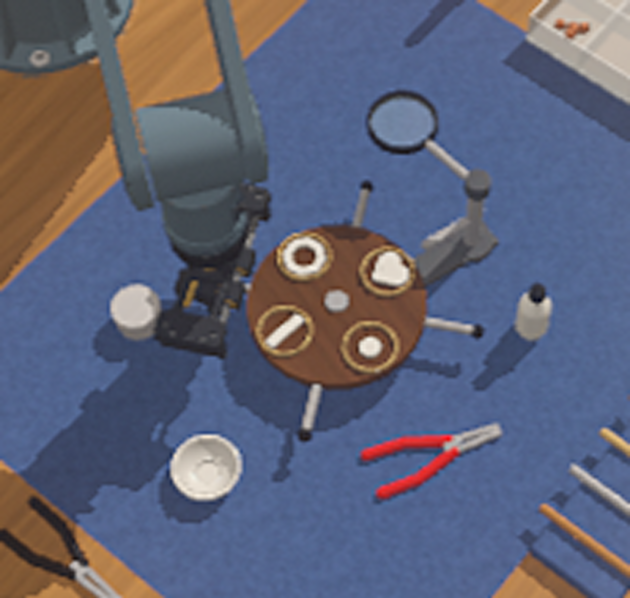

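View pics/si5.png

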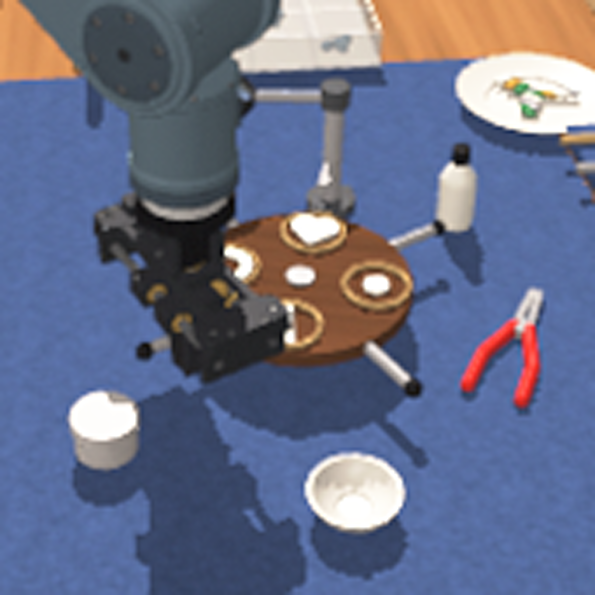

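```bash
python3 - <<'E'
from h import *
cs=cam('scene');cd=cam('side');hub=np.array([560.3,-111])
def f(n,q):
    d=q[:2]-hub;print(n,q[:2].round(1),np.hypot(*d).round(1),np.degrees(np.arctan2(d[1],d[0])).round(1))
for n,p,z in [('a',(366,187),37),('b',(478,331),37),('c',(305,436),37),('heartwell',(388,271),50),('heart',(389,269),50)]: f('scene '+n,ray(cs,140+p[0]/3.15,110+p[1]/3.15,z))
for n,p,z in [('b',(440,228),37),('c',(414,389),37),('d',(145,350),37),('heartwell',(314,233),50),('heart',(315,228),50)]: f('side '+n,ray(cd,180+p[0]/3.5,140+p[1]/3.5,z))
E
```

```text
scene a [491.7  23.1] 150.7 117.1
scene b [694.5 -39.8] 151.9 27.9
scene c [ 631.4 -243.3] 150.2 -61.8
scene heartwell [581.3 -49.1] 65.4 71.3
scene heart [580.6 -46.5] 67.6 72.5
side b [694.9 -44.6] 150.1 26.2
side c [ 628.9 -246.6] 152.0 -63.2
side d [ 426.8 -180.6] 150.6 -152.5
side heartwell [578.6 -58. ] 56.1 70.9
side heart [580.6 -50.8] 63.5 71.4
```

Emit:
arm_command:
  series: "0 0.3 0 0 0 0 0;0 0.6 0 0 0 0 0;0 0.6 -1 0 0 0 0;0 0.6 -3 0 0 0 0;0 0.6 -5 0 0 0 0;0 0.6 -7 0 0 0 0;1 -0.5 -8 0 0 0.5 0;2.5 -2 -8 0 0 1.2 0;4 -3.5 -8 0 0 2 0;5.5 -5 -8 0 0 2.8 0;7 -6.4 -8 0 0 3.6 0;8.4 -7.6 -8 0 0 4.4 0;9 -8.2 -8 0 0 4.45 0;9 -8.2 -8 0 0 4.45 0;9 -8.2 -8 0 0 4.45 0"

```text
time_s: 9.43
ee_pos: [574.6, 98.6, 231.9]
eef_rot: [3.13, -0.272, -0.002]
ft_force: [-0.1, -0.5, 1.0]
gripper_width: 0.008
```

```bash
python3 - <<'E'
from h import *
s=r.state();P=s['ee_pos'];print(s['time_s'],P,s['ft_force'],s['joint_positions'].round(2));T=cv2.Rodrigues(s['eef_rot'])[0];print(T.round(3))
c=cam('wrist');a,d=r.read_camera('wrist');cv2.imwrite('pics/w6.png',a)
a,d=r.read_camera('scene');cv2.imwrite('pics/sc6.png',cv2.resize(a[110:300,140:340],None,fx=3.15,fy=3.15,interpolation=cv2.INTER_CUBIC))
import pickle;pickle.dump(c,open('w6.pkl','wb'))
E
```

```text
9.425 [574.60212651  98.63927725 231.86061394] [-0.06987167 -0.52529731  0.96056511] [-0.03  0.22  1.6  -0.    1.32  1.71]
[[ 0.985 -0.172 -0.001]
 [-0.172 -0.985 -0.   ]
 [-0.001  0.    -1.   ]]
```

View pics/w6.png

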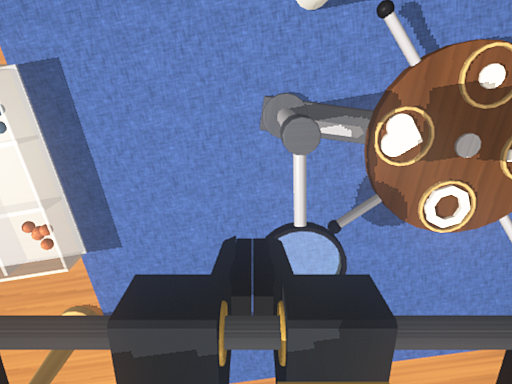

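View pics/sc6.png

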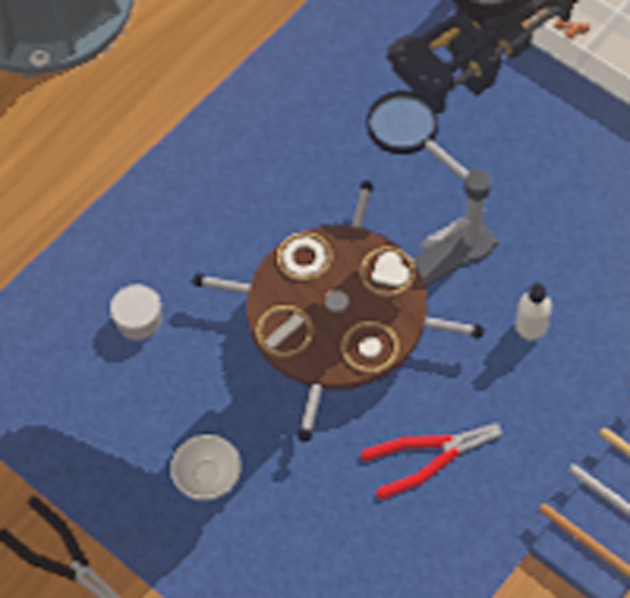

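```bash
python3 - <<'E'
from h import *
import pickle;c=pickle.load(open('w6.pkl','rb'))
P={n:ray(c,*p,z)[:2] for n,p,z in [('hub',(468,146),47),('post',(300,133),133),('well',(403,137),50),('heart',(402,135),48),('hoopwell',(447,206),50),('sp',(387,9),37),('spa',(334,227),37),('ptip',(362,131),60),('rod1',(300,155),120),('rod2',(301,218),120),('base',(286,115),8)]}
hub=P['hub']
for n in P:
    d=P[n]-hub;print(n,P[n].round(1),np.hypot(*d).round(1),np.degrees(np.arctan2(d[1],d[0])).round(1))
d=P['rod2']-P['rod1'];print(np.degrees(np.arctan2(d[1],d[0])))
s=r.state();Q=s['ee_pos'][:2];T=cv2.Rodrigues(s['eef_rot'])[0]
post=np.array([613.5,53.])
for k in range(0,91,6):
    th=np.radians(170.3+k);u=np.array([np.cos(th),np.sin(th)]);t=np.array([-u[1],u[0]])
    q=post+48*u-23*t;print(k,q.round(1),(T.T@np.r_[q-Q,0]/25).round(2)[:2],-k/8)
E
```

```text
hub [ 557.2 -110.6] 0.0 0.0
post [613.5  57.8] 177.6 71.5
well [577.6 -47.6] 66.2 72.1
heart [579.2 -47.5] 66.8 70.8
hoopwell [498.7 -89.7] 62.1 160.3
sp [691.  -42.4] 150.2 27.0
spa [488.4  23.5] 150.7 117.1
ptip [592.1  -6.6] 109.7 71.4
rod1 [594.7  58.5] 173.1 77.5
rod2 [543.3  64.2] 175.3 94.6
base [611.8  55.7] 175.0 71.8
173.6296397581935
0 [570.1  83.8] [-0.08  0.6 ] 0.0
6 [567.1  79. ] [-0.17  0.81] -0.75
12 [564.6  74.1] [-0.23  1.02] -1.5
18 [562.7  68.8] [-0.27  1.24] -2.25
24 [561.3  63.4] [-0.29  1.46] -3.0
30 [560.5  57.9] [-0.28  1.69] -3.75
36 [560.3  52.4] [-0.25  1.91] -4.5
42 [560.6  46.8] [-0.2   2.12] -5.25
48 [561.6  41.3] [-0.12  2.33] -6.0
54 [563.1  35.9] [-0.03  2.54] -6.75
60 [565.1  30.8] [0.09 2.72] -7.5
66 [567.7  25.8] [0.23 2.9 ] -8.25
72 [570.8  21.2] [0.38 3.06] -9.0
78 [574.4  16.9] [0.55 3.21] -9.75
84 [578.4  13. ] [0.74 3.33] -10.5
90 [582.7   9.6] [0.93 3.44] -11.25
```

Emit:
arm_command:
  series: "0 0 1.5 0 0 0 0;0 0 3 0 0 0 0;0 0 4.2 0 0 0 0;0 0 4.6 0 0 0 0;0 0 4.6 0 0 0 0;-0.04 0.3 4.6 0 0 0 0"

```text
time_s: 10.28
ee_pos: [573.7, 91.9, 118.8]
eef_rot: [-3.13, 0.271, -0.004]
ft_force: [-0.1, 0.2, -0.2]
gripper_width: 0.005
```

Emit:
arm_command:
  series: "-0.04 0.3 0 0 0 0 0;-0.09 0.4 0 0 0 -0.4 0;-0.13 0.51 0 0 0 -0.75 0;-0.19 0.72 0 0 0 -1.5 0;-0.23 0.94 0 0 0 -2.25 0;-0.25 1.16 0 0 0 -3 0;-0.24 1.39 0 0 0 -3.75 0;-0.21 1.61 0 0 0 -4.5 0;-0.16 1.82 0 0 0 -5.25 0;-0.08 2.03 0 0 0 -6 0;0.01 2.24 0 0 0 -6.75 0;0.06 2.33 0 0 0 -7.1 0;0.13 2.42 0 0 0 -7.5 0;0.2 2.51 0 0 0 -7.9 0;0.27 2.6 0 0 0 -8.25 0;0.34 2.68 0 0 0 -8.6 0;0.42 2.76 0 0 0 -9 0"

```text
time_s: 12.4
ee_pos: [571.0, 22.4, 118.0]
eef_rot: [-2.69, -1.622, -0.001]
ft_force: [-1.5, 1.6, 1.2]
gripper_width: 0.011
```

```bash
python3 - <<'E'
from h import *
s=r.state();P=s['ee_pos'];print(s['time_s'],P,s['ft_force'],s['joint_positions'].round(2));T=cv2.Rodrigues(s['eef_rot'])[0];print(T.round(3))
a,d=r.read_camera('scene');cv2.imwrite('pics/sc7.png',cv2.resize(a[110:300,140:340],None,fx=3.15,fy=3.15,interpolation=cv2.INTER_CUBIC))
Q=P[:2];post=np.array([613.5,53.])
for k in (72,75,78,81,84,86):
    th=np.radians(170.3+k);u=np.array([np.cos(th),np.sin(th)]);t=np.array([-u[1],u[0]])
    q=post+48*u-23*t;print(k,q.round(1),(T.T@np.r_[q-Q,0]/25).round(2)[:2],-k/8)
E
```

```text
12.4 [570.96855044  22.44975638 117.98378498] [-1.47768309  1.56768929  1.15487135] [-0.17  0.32  1.72  0.    1.1   0.32]
[[ 0.467  0.884  0.   ]
 [ 0.884 -0.467  0.001]
 [ 0.001 -0.    -1.   ]]
72 [570.8  21.2] [-0.05  0.02] -9.0
75 [572.5  19. ] [-0.09  0.12] -9.375
78 [574.4  16.9] [-0.13  0.22] -9.75
81 [576.3  14.9] [-0.17  0.33] -10.125
84 [578.4  13. ] [-0.2   0.44] -10.5
86 [579.8  11.8] [-0.21  0.51] -10.75
```

View pics/sc7.png

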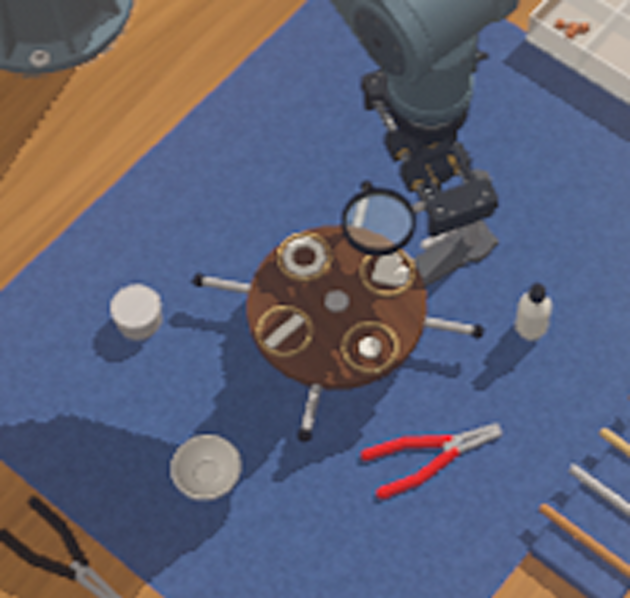

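Emit:
arm_command:
  series: "-0.04 0.1 0 0 0 -0.35 0;-0.08 0.2 0 0 0 -0.75 0;-0.12 0.31 0 0 0 -1.1 0;-0.15 0.42 0 0 0 -1.5 0;-0.15 0.42 0 0 0 -1.5 0"

```text
time_s: 13.08
ee_pos: [577.5, 14.5, 117.7]
eef_rot: [-2.506, -1.89, 0.001]
ft_force: [-4.6, 4.1, 4.2]
gripper_width: 0.004
```

```bash
python3 - <<'E'
from h import *
s=r.state();P=s['ee_pos'];print(s['time_s'],P,s['ft_force'])
a,d=r.read_camera('scene');cv2.imwrite('pics/sc8.png',cv2.resize(a[160:220,230:310],None,fx=8,fy=8,interpolation=cv2.INTER_CUBIC))
a,d=r.read_camera('side');cv2.imwrite('pics/si8.png',cv2.resize(a[150:240,220:320],None,fx=6,fy=6,interpolation=cv2.INTER_CUBIC))
E
```

```text
13.075 [577.53236992  14.54340895 117.65711323] [-4.55444295  4.11272137  4.23547202]
```

View pics/sc8.png

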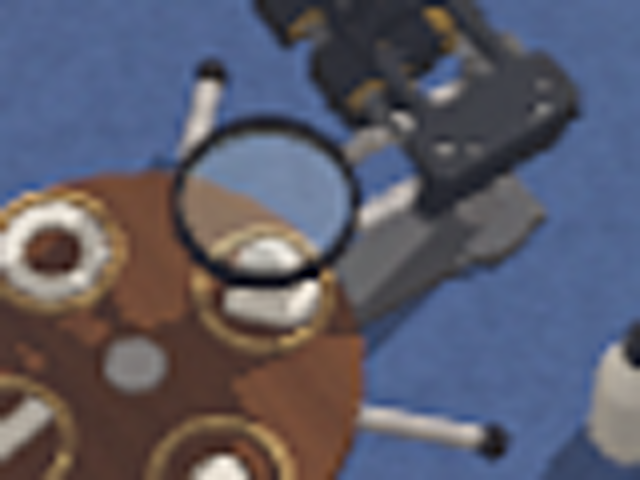

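View pics/si8.png

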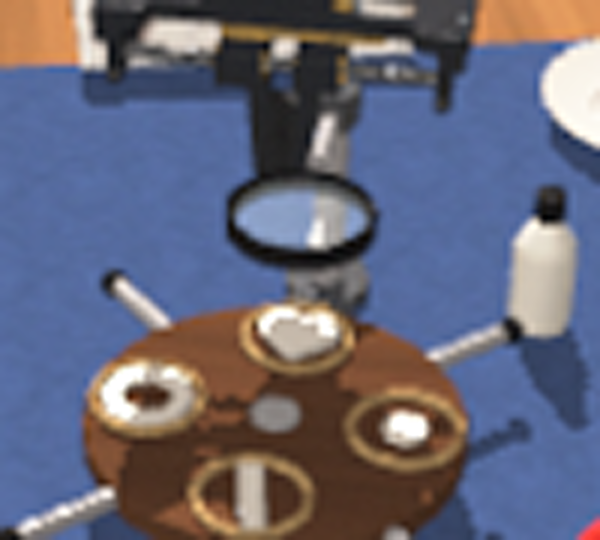

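```bash
python3 - <<'E'
from h import *
post=np.array([613.5,54.])
for n,u,v in (('scene',263.25,185.25),('side',270.3,186.2)):
    q=ray(cam(n),u,v,120)[:2];d=q-post;print(n,q,np.hypot(*d),np.degrees(np.arctan2(d[1],d[0]))%360)
E
```

```text
scene [580.84591694 -48.5086888 ] 107.58401563826553 252.3307522169792
side [579.30272441 -51.3305791 ] 110.74287584717068 252.01313990584214
```

Emit:
arm_command:
  series: "0 0.06 0 0 0 0 0;0 0.1 0 0 0 0 0;0 0.1 0 0 0 0 0"

```text
time_s: 13.55
ee_pos: [577.8, 14.5, 117.6]
eef_rot: [-2.504, -1.888, 0.007]
ft_force: [-14.3, 4.8, 11.1]
gripper_width: 0.006
```

Emit:
arm_command:
  series: "0 -0.3 0 0 0 0 0;0 -0.7 0 0 0 0 0;0 -1.3 0 0 0 0 0;0 -1.6 -0.5 0 0 0 0;0 -1.8 -2 0 0 0 0;0 -2 -4 0 0 0 0;0 -3 -6 0 0 0 0;1 -4 -7 0 0 0 0;2.5 -4.5 -7 0 0 0 0;4 -5 -7 0 0 0 0;4.5 -5 -7 0 0 0 0;4.5 -5 -7 0 0 0 0;4.5 -5 -7 0 0 0 0"

```text
time_s: 15.18
ee_pos: [491.8, 154.9, 292.2]
eef_rot: [2.508, 1.891, -0.001]
ft_force: [-0.3, -0.2, 0.5]
gripper_width: 0.001
```

```bash
python3 - <<'E'
from h import *
s=r.state();print(s['time_s'],s['ee_pos'],s['ft_force'])
a,d=r.read_camera('scene');cv2.imwrite('pics/sc9.png',cv2.resize(a[110:300,140:340],None,fx=3.15,fy=3.15,interpolation=cv2.INTER_CUBIC))
a,d=r.read_camera('side');cv2.imwrite('pics/si9.png',cv2.resize(a[140:310,180:350],None,fx=3.5,fy=3.5,interpolation=cv2.INTER_CUBIC))
E
```

```text
15.175 [491.80197675 154.94572779 292.18761208] [-0.31373716 -0.21772062  0.48556504]
```

View pics/sc9.png

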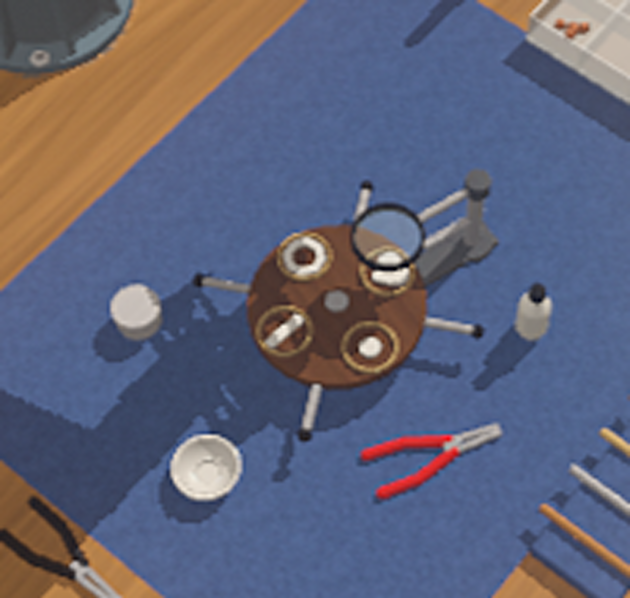

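View pics/si9.png

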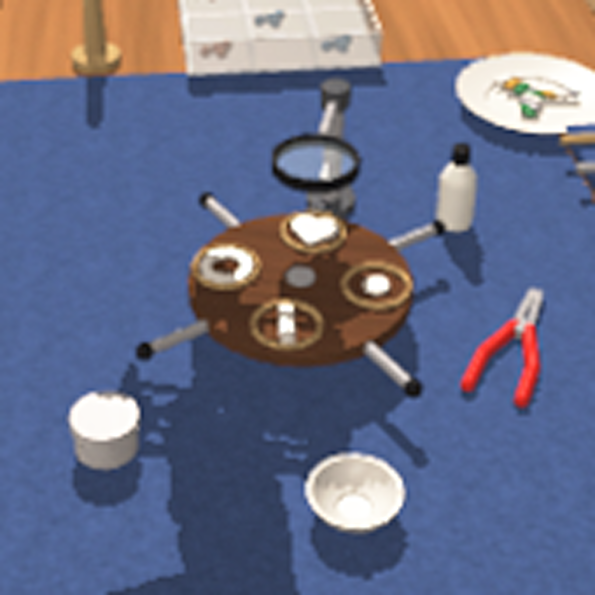

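```bash
python3 - <<'E'
from h import *
print(ray(cam('scene'),140+388/3.15,110+237/3.15,120),ray(cam('side'),180+316/3.5,140+162/3.5,120), ray(cam('side'),180+314/3.5,140+228/3.5,50))
print(r.close_job())
E
```

```text
[580.63105775 -48.62663253 120.        ] [579.19403414 -51.78383713 120.        ] [579.70115471 -50.70028327  50.        ]
the job is handed in; nothing more can be done
None
```

The heart should now be under the loupe, and I handed the job in at about 15 s. The hand-in gave no verdict, so this rests on my own camera checks.

- **Turntable:** I pushed one spoke with the shut fingertips, turning it about 55° clockwise. The heart's well ended at about 72.2°, and the pointer reads 71.5–72°.
- **Loupe:** I pushed its rod until it stopped. Pressing 2.5 mm further raised the force from about 7 N to 19 N while the arm stayed put. After I let go, the lens was at about (580, −50) mm.
- **Heart:** It was at about (580, −50) mm, within a few mm of both the lens and the computed view spot at (580, −50).
- **Everything else:** In the last pictures the pendants lie flat in their wells. The tin, dish, glue, red pliers and mandrel look unmoved; I compared these by eye only. Only part of the black pliers was in view, though the arm never went near them. The arm is raised well clear and reads no contact force.

No check failed. The scene and side cameras disagreed by 3–10 mm on some points: about 3 mm on the lens, 4 mm on the heart, and up to 10 mm on the post top and well centre. For the lens and heart this is inside the 12 mm limit.

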